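# Plug a quick coupling home and prove it with a tug

### The arm

A 6-joint arm with a two-finger parallel gripper is mounted at the origin on a cart in front of the work surface, level with it; the furniture and walls round the work are solid. World frame = base frame: x ahead of the robot, y to its left, z up, the work surface at z = 0. Lengths are in mm, angles in rad, forces in N, time in s.
With the tool pointing down it reaches from about 250 to 725 mm from the base axis. Payload 4 kg.
Tool frame: the origin (TCP) lies at the very end of the fingers, on their centre line; the grasp point (between the pads) lies 19 mm behind it; z points along the fingers, y is the line along which they close (so a half turn about z gives the same grasp; the last joint's range is limited). The gripper opens to 85 mm and grips with 20 to 120 N. Pads are 22 mm wide; open, the fingers measure 114 mm over their backs; the gripper's body (76 mm by 85 mm) begins 54 mm behind the grasp point. The pads swing forward as they close: fully open they stand 13 mm farther back than shut.
Start: joints at [-1.297, 0.241, 0.005, 1.335, 0, 1.571], TCP at [135.194, -481.375, 194.706] pointing down, gripper open.
Joint ranges: [-2.72, 2.72], [-1.05, 1.87], [-1.09, 1.28], [-1.99, 2.15], [-1.42, 1.44], [-3.14, 3.14]. Speed limits (rad/s): [2.79, 2.79, 3.14, 3.14, 3.14, 3.14].

### API

Orientations are given as a unit quaternion [x, y, z, w].
In Python, from rig import ctrl, eyes gives the robot as it stands.
- The arm moves only by the tool carry_out, never from a script. Its arguments are lists of equal length, an entry for each row: "translation": the shift along the tool's x, y, z in cm, a list of three; "twist": the turn about the tool's z in rad; "hand": the opening, from -1 (shut) to 1 (fully open). In form: {"translation": [[x, y, z], ...], "twist": [twist, ...], "hand": [hand, ...]}. A call has 1 to 12 rows; each row is the pose to reach, as a shift and turn from the pose commanded when the call began, along the tool's axes at that moment; what a row does not reach only later rows make up. A row lasts 1/10 s, in which the tool goes at most 50 mm and 8.59 degrees, less where a joint would pass 70% of its speed; a pose out of reach is approached as far as the arm can. A call with a gripper value outside its range is refused whole. The fingers move at their own pace and stop on an object; the grip force is fixed at half the most. Time passes only in rows, so rows that repeat a pose let the fingers close. It gives the time, the measured TCP pose, the force, the opening and the grip force at its end, in the units of the state.
- ctrl.state(): the state, without advancing time (a new reading comes with each control period).
- eyes.snapshot(name): name is "scene" or "top"; returns the picture (420x560x3 uint8, red, green, blue); there is no depth.
- eyes.camera_model(name): a dict with "intrinsics" (3x3 intrinsics, pixels), "cam_to_world" (4x4, takes a point from camera to world coordinates). Camera axes: x right, y down, z forward; pixel columns grow to the right and rows downward; lengths in mm; the calibration is good to about 2 mm. A picture is of the moment at which its call begins. camera_model takes no time and is no camera call.
- ctrl.hand_in(): hands the job in; it is judged then, once.
The state is a dict: "time_s": time; "qpos": joint angles; "dq": joint speeds; "joint_torque": joint torques, N m; "position": TCP position; "tcp_rot": TCP orientation; "contact_force": force on the tool from outside, world axes, zero at the start; "moment": the same for the moment, N m; "gripper_width": finger opening in mm; "grip_force": force on a finger pad.
Only numpy, scipy, OpenCV 4.12 (cv2) and the standard library are available. Lean on these libraries where they do the work, as an engineer would, in place of code of your own. Each camera call takes 0.05 s, during which the arm holds its last target. There are 200 camera calls.

### The job

Take the loose coupling plug from the wooden rest and push it nose down into the open push-in fitting with the black collar on the aluminium manifold, past the catch, until it has snapped in. Then prove that it holds: pull it gently upward until the black collar has visibly lifted with it (at least 2 mm) and keep it so for half a second, let it settle back and let go. Do not force the fitting (push with no more than about 20 N, pull with no more than about 12 N), and leave the tape roll, the screwdriver and the pliers where they lie.

Things in the scene. Friction and masses are not known exactly. Their poses are not given: they have to be found in the camera images.
- plug_grip (a point): Loose coupling plug, brass and steel, 108 mm long, 0.12 kg, standing upright, nose down, in the larger hole of the wooden rest. This point: on its axis, near mid-height of its knurled steel grip (22 mm diameter, 44 mm tall); 88 mm above the nose tip, 24 mm above the top of the flange, 20 mm below the top end. z points from nose to grip.
- plug_tip (a point): The plug's nose tip: its lowest point, on its axis; z points from nose to grip. From the tip up: conical nose (8 mm wide at the tip, 16 mm after 10 mm), groove at 13 to 20 mm, 16 mm thick brass shank to 60 mm, flange 27 mm wide and 4 mm thick at 60 to 64 mm, grip at 64 to 108 mm.
- rest_hole (a point): Centre of the mouth of the larger (20 mm) hole of the rest, at its top face. The rest is a fixed dark wooden block, 60 x 100 x 63 mm. The plug stands in this hole with its flange on the top face and must rise 61 mm to leave it. The rest's other hole, 12 mm wide, is empty.
- fitting_mouth (a point): Centre of the open mouth of the push-in fitting, z up, 70 mm above the bench, on top of the fixed aluminium manifold (block 70 x 110 x 60 mm, foot 70 x 120 mm). The mouth is the 19 mm hole of a black collar, 31 mm wide, top face level with this point, 10 mm above the block; the bore below is 18 mm wide. 38 mm beside it stands a brass hexagon 9 mm high (blanked port).
- manifold: The manifold with the fitting; origin on its underside, under the mouth. Inside: with the tip 24 mm below the mouth a spring (2 to 6 N) starts to push the plug back out; deeper, a sprung catch resists with up to 10 to 16 N in all, then snaps into the groove and the force falls. Pushing with up to 20 N or pulling with up to 12 N is safe; contact forces that add up to over 42 N do damage.
- fitting_bore (a point): On the fitting's axis, 46 mm below the mouth. How deep the catch sits differs between fittings and cannot be seen: the plug latches with its tip 37 to 54 mm below the mouth and meets a solid stop about 2.5 mm deeper. The flange never reaches the collar. An unlatched plug springs up to about 25 mm depth.
- collar (a joint): How far the black collar stands above its rest position, in m (0 to 0.004, springs back to 0). It rises only when the latched plug is pulled up: it begins to rise at a pull of about 1 to 6 N on the plug, is 2 mm up at about 4 to 8 N and meets its end stop, 4 mm up, at about 6 to 10 N.
- pack_tape: Bystander: roll of brown packing tape, 104 mm wide, 48 mm high, lying on the bench; origin at the centre of its underside.
- driver_red: Bystander: screwdriver with red handle, 189 mm long, lying on the bench; origin at the centre of its underside.
- pliers_red: Bystander: pliers with red grips, 180 mm long, 15 mm high, lying on the bench; origin at the centre of its underside.

How it is judged (in metres and radians):
On the way, in this order (a step that is already met when the one before it is completed fails the run):
1. the plug is in the fitting, its tip at least 36 mm below the mouth (horizontal distance between plug_tip and fitting_mouth below 0.006 m and z of plug_tip in the frame of fitting_mouth below -0.036 m), for 0.1 s.
2. the latched plug is pulled up so that the collar stands more than 1.5 mm up (horizontal distance between plug_tip and fitting_mouth below 0.006 m and z of plug_tip in the frame of fitting_mouth below -0.031 m and value of joint collar above 0.0015 m), for 0.2 s.
At the end, for the whole second after the job is handed in: The plug stands latched and at rest in the fitting: tip at least 36 mm below the mouth and within 6 mm of its axis, tilted less than 0.15 rad, collar back down (less than 1 mm up), the plug let go (all of step 1 and value of joint collar below 0.001 m and angle between plug_tip's own z axis and vertical below 0.15 rad); the robot touches nothing.
It fails at once if contact forces adding up to more than 42 N between plug and fitting (contact force between plug and manifold above 42 N).
It fails at once if the tape roll, the screwdriver or the pliers are moved by more than 30 mm (distance of any of pack_tape, driver_red, pliers_red from where it was at the start of the episode above 0.03 m).
It also fails if it takes over 72 s, if anything falls off the work surface, if the arm or the gripper's body presses on something with over 40 N, if the wrist force passes 120 N, or if a joint passes its speed limit or range.

## Working session

There is one attempt and no reset: what is moved stays moved. The work goes in short steps, Python scripts to look and compute and a tool call to move; the robot and the scene stay as the last step left them, time stands still between calls to the robot, and variables do not carry over. Pictures are saved under pics/ and viewed, at most 10 in all, crops included, and the job is handed in when it is done.

Besides the shell and the picture viewer there is one more tool, called after "Emit:" in YAML: its name, and indented under it one key for each argument. carry_out: Moves the arm, as the interface text tells. Its arguments: {"type":"object","properties":{"translation":{"type":"array"},"twist":{"type":"array"},"hand":{"type":"array"}},"required":["translation","twist","hand"]}

```bash
mkdir -p pics; python3 - <<'E'
from rig import ctrl, eyes
import cv2, numpy as np
for n in("scene","top"):
    im=eyes.snapshot(n); cv2.imwrite(f"pics/{n}0.png",im[:,:,::-1]); m=eyes.camera_model(n)
    print(n,np.round(m["intrinsics"],1).tolist(),np.round(m["cam_to_world"],3).tolist())
s=ctrl.state(); print(s)
E
```

```text
scene [[415.9, 0.0, 282.9], [0.0, 415.9, 200.8], [0.0, 0.0, 1.0]] [[-0.861, -0.26, 0.438, 29.762], [-0.509, 0.455, -0.731, 735.212], [-0.01, -0.852, -0.524, 642.93], [0.0, 0.0, 0.0, 1.0]]
top [[407.9, 0.0, 278.6], [0.0, 407.9, 204.9], [0.0, 0.0, 1.0]] [[-0.02, -0.984, 0.178, 311.378], [-1.0, 0.019, -0.01, -46.289], [0.006, -0.178, -0.984, 1056.537], [0.0, 0.0, 0.0, 1.0]]
{'time_s': 0.1, 'qpos': array([-1.29698777e+00,  2.41320985e-01,  3.87799481e-03,  1.33522934e+00,
       -2.13710948e-05,  1.57082363e+00]), 'dq': array([ 0.00048941, -0.00131095,  0.00257377,  0.00233291, -0.00060235,
        0.00122149]), 'joint_torque': array([-9.41600410e-04, -3.73137796e+01,  2.53010058e+01,  1.08415674e-02,
       -8.35416540e-05,  1.37198946e-07]), 'position': array([ 135.02084671, -480.76291685,  193.91764948]), 'tcp_rot': array([ 9.90644664e-01,  1.36463440e-01, -1.38613971e-04, -9.27765318e-04]), 'contact_force': array([ 0.75227757, -0.04598317,  0.42939727]), 'moment': array([ 0.02387624, -0.00013722, -0.01166262]), 'grip_force': 0.0, 'gripper_width': 85.08529000308893}
```

View pics/scene0.png

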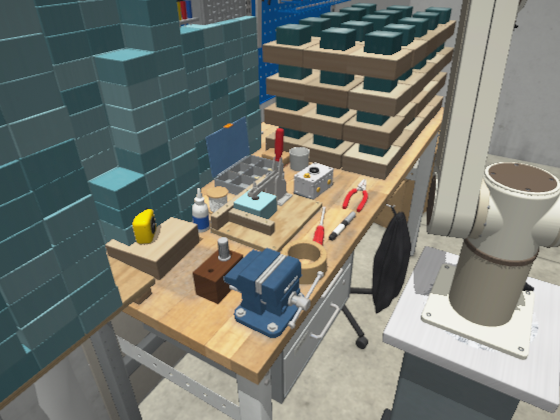

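View pics/top0.png

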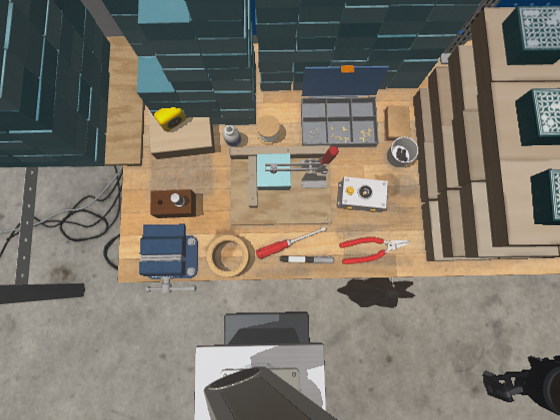

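The plug (steel grip) stands in the brown rest at about top (178,198) / scene (224,245). The manifold is at top (363,193) / scene (314,178). I'll enlarge both.

```bash
python3 - <<'E'
import cv2, numpy as np
a=cv2.imread("pics/top0.png");b=cv2.imread("pics/scene0.png")
c=lambda i,x,y:cv2.resize(i[y:y+48,x:x+64],(400,300),interpolation=cv2.INTER_CUBIC)
o=np.vstack([np.hstack([c(a,146,176),c(a,332,168)]),np.hstack([c(b,192,230),c(b,284,155)])])
cv2.imwrite("pics/crops.png",o)
E
```

```text
(no output)
```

View pics/crops.png

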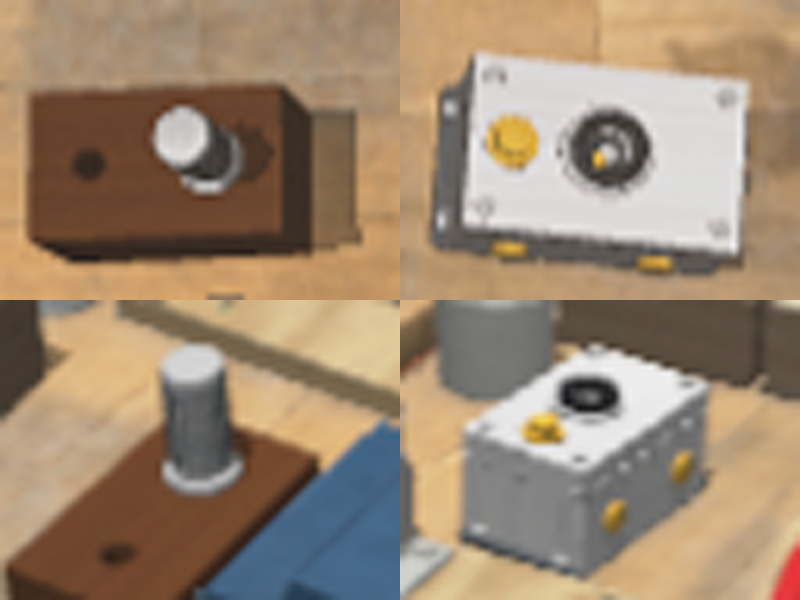

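Crops: plug top end is at top ≈(175,198), scene ≈(223,240). The collar is at top ≈(365.4,191.7), scene ≈(314,170). Next I'll refine these with masks and cast rays.

```bash
cat >h.py <<'E'
import cv2, numpy as np
from rig import ctrl, eyes
def ray(n,p):
    m=eyes.camera_model(n);T=m["cam_to_world"]
    return T[:3,3],T[:3,:3]@np.linalg.inv(m["intrinsics"])@np.r_[p,1]
def plane(n,p,z):
    o,d=ray(n,p);return o+d*(z-o[2])/d[2]
def tri(pt,ps):
    A=[];b=[]
    for n,p in(("top",pt),("scene",ps)):
        o,d=ray(n,p);d=d/np.linalg.norm(d);P=np.eye(3)-np.outer(d,d);A.append(P);b.append(P@o)
    return np.linalg.lstsq(np.vstack(A),np.hstack(b),rcond=None)[0]
def blobs(im,mask,box):
    x,y,w,h=box;k,l,s,c=cv2.connectedComponentsWithStats(mask[y:y+h,x:x+w].astype(np.uint8))
    return [(s[i].tolist()[4],np.round(c[i]+[x,y],2).tolist(),s[i][2:4].tolist()) for i in range(1,k) if s[i][4]>5]
E
python3 - <<'E'
from h import *
a=cv2.imread("pics/top0.png");b=cv2.imread("pics/scene0.png")
for nm,im,bp,bf in(("top",a,(165,188,30,22),(355,180,22,24)),("scene",b,(214,234,20,28),(304,160,22,20))):
    g=cv2.cvtColor(im,6);h=cv2.cvtColor(im,cv2.COLOR_BGR2HSV)
    print(nm,"cap",blobs(im,(g>150)&(h[:,:,1]<60),bp),"collar",blobs(im,g<110,bf))
hx=(h[:,:,1]>150)
for n,im,box in(("top",a,(342,180,15,20)),("scene",b,(300,168,13,14))):
    h=cv2.cvtColor(im,cv2.COLOR_BGR2HSV);print("hex",blobs(im,(h[:,:,1]>140)&(h[:,:,2]>100),box))
for k,pt,ps,z in(("cap",(174.7,197.5),(222.5,239.5),111),("mouth",(365,191.3),(313.7,169.8),70)):
    print(k,plane("top",pt,z).round(1),plane("scene",ps,z).round(1),tri(pt,ps).round(1))
print("hex",plane("top",(350,190),69).round(1))
# rest corners top face, manifold corners
for p in((150.4,191.1),(191,189.6),(191.2,213),(150.5,214.5)):print("rest",plane("top",p,63).round(1))
for p in((344,177),(387,181),(386,208),(342.5,204)):print("man",plane("top",p,60).round(1))
E
```

```text
top cap [(60, [174.4, 197.25], [8, 9]), (7, [178.71, 205.43], [4, 2])] collar [(92, [365.05, 191.26], [13, 12])]
scene cap [(50, [222.34, 239.58], [10, 6]), (18, [223.44, 257.94], [12, 4])] collar [(66, [316.32, 161.47], [20, 7]), (41, [313.9, 169.95], [9, 5]), (7, [322.14, 177.71], [5, 4])]
hex [(47, [349.64, 190.34], [8, 8])]
hex [(19, [306.37, 175.53], [6, 4])]
cap [504.6 189.1 111. ] [505.6 192.4 111. ] [506.  190.2 109. ]
mouth [ 519.8 -270.8   70. ] [ 518.1 -260.9   70. ] [ 522.1 -271.7   63.9]
hex [ 524.  -233.9   69. ]
rest [531.7 261.7  63. ]
rest [533.7 161.   63. ]
rest [474.6 159.5  63. ]
rest [472.8 259.3  63. ]
man [ 559.7 -222.2   60. ]
man [ 547.3 -329.9   60. ]
man [ 478.6 -322.8   60. ]
man [ 490.7 -215.2   60. ]
```

Emit:
carry_out:
  translation:
    - [0,0,-3]
    - [0,0,-6]
    - [0,0,-6]
    - [0,0,-6]
  twist: [0.14,0.274,0.274,0.274]
  hand: [1,1,1,1]

```text
time_s: 0.5
position: [135.3, -481.6, 254.8]
tcp_rot: [1.0, 0.0, 0.0, 0.0]
contact_force: [-1.2, -0.2, 0.8]
gripper_width: 85.5
grip_force: 0.0
```

```bash
python3 - <<'E'
from h import *
print("handle",tri((334,150),(279,130)).round(),"vise",tri((146,228),(232,272)).round())
E
```

```text
handle [ 583. -176.  213.] vise [434. 257. 101.]
```

Emit:
carry_out:
  translation:
    - [1.5,-3,0]
    - [4,-7,0]
    - [6,-11,0]
    - [8.5,-15,0]
    - [11,-19,0]
    - [13,-23,0]
    - [15.5,-27.5,0]
    - [18,-32,0]
    - [20,-36,0]
    - [22.5,-40.5,0]
    - [25,-45,0]
    - [27,-49,0]
  twist: [0,0,0,0,0,0,0,0,0,0,0,0]
  hand: [1,1,1,1,1,1,1,1,1,1,1,1]

```text
time_s: 1.7
position: [405.0, 5.9, 253.2]
tcp_rot: [1.0, 0.005, -0.001, -0.002]
contact_force: [-0.3, -0.5, -0.4]
gripper_width: 85.5
grip_force: 0.0
```

Emit:
carry_out:
  translation:
    - [2.5,-4.5,0]
    - [5,-9,0]
    - [7.5,-13.5,0]
    - [9.5,-17,0]
    - [10,-18.1,0]
    - [10,-18.1,0]
    - [10,-18.1,0]
  twist: [0,0,0,0,0,0,0]
  hand: [1,1,1,1,1,1,1]

```text
time_s: 2.4
position: [504.9, 53.7, 254.1]
tcp_rot: [0.999, 0.039, -0.003, -0.022]
contact_force: [-0.0, 0.1, 1.3]
gripper_width: 85.6
grip_force: 0.0
```

```bash
python3 - <<'E'
from h import *
s=ctrl.state();print(s["qpos"].round(3),s["dq"].round(3),s["position"],s["tcp_rot"].round(4),s["contact_force"])
E
```

```text
[0.076 0.243 0.16  1.493 0.044 3.14 ] [0.018 0.094 0.143 0.04  0.008 0.003] [504.88265042  53.74802917 254.14392126] [ 0.999   0.0389 -0.0029 -0.0221] [-0.04691704  0.14156044  1.30079774]
```

Emit:
carry_out:
  translation:
    - [0,-3,0]
    - [0,-3,0]
    - [0,-3,0]
  twist: [0,0,0]
  hand: [1,1,1]

```text
time_s: 2.7
position: [503.8, 69.2, 257.1]
tcp_rot: [0.998, 0.05, -0.002, -0.028]
contact_force: [-0.3, -1.2, -0.4]
gripper_width: 85.4
grip_force: 0.0
```

Emit:
carry_out:
  translation:
    - [0,0,0]
    - [0,0,0]
    - [0,0,0]
    - [0,0,0]
    - [0,0,0]
    - [0,0,0]
    - [0,0,0]
    - [0,0,0]
    - [0,0,0]
    - [0,0,0]
    - [0,0,0]
    - [0,0,0]
  twist: [-0.14,-0.28,-0.42,-0.56,-0.7,-0.84,-0.98,-1.12,-1.26,-1.4,-1.5,-1.5]
  hand: [1,1,1,1,1,1,1,1,1,1,1,1]

```text
time_s: 3.9
position: [503.9, 68.7, 257.2]
tcp_rot: [0.697, 0.717, 0.018, -0.022]
contact_force: [0.6, 1.1, 0.1]
gripper_width: 85.3
grip_force: 0.0
```

Emit:
carry_out:
  translation:
    - [0,0,0]
    - [0,0,0]
    - [0,0,0]
    - [0,0,0]
    - [0,0,0]
    - [0,0,0]
    - [0,0,0]
    - [0,0,0]
    - [0,0,0]
    - [0,0,0]
    - [0,0,0]
    - [0,0,0]
  twist: [-0.14,-0.28,-0.42,-0.56,-0.7,-0.84,-0.98,-1.12,-1.26,-1.4,-1.54,-1.64]
  hand: [1,1,1,1,1,1,1,1,1,1,1,1]

```text
time_s: 5.1
position: [504.0, 68.8, 257.1]
tcp_rot: [-0.05, 0.998, 0.028, -0.002]
contact_force: [0.2, -0.6, -0.3]
gripper_width: 85.3
grip_force: 0.0
```

Emit:
carry_out:
  translation:
    - [0,0,0]
    - [0,0,0]
  twist: [0,0]
  hand: [1,1]

```text
time_s: 5.3
position: [504.1, 68.8, 257.1]
tcp_rot: [-0.047, 0.998, 0.028, -0.002]
contact_force: [0.6, 0.5, -0.2]
gripper_width: 85.4
grip_force: 0.0
```

```bash
python3 - <<'E'
from h import *
s=ctrl.state();print(s["qpos"].round(3),s["dq"].round(3),s["position"],s["tcp_rot"].round(4),s["contact_force"])
E
```

```text
[0.098 0.242 0.166 1.496 0.056 0.004] [-0.     0.004  0.001 -0.002 -0.    -0.012] [504.08851193  68.81031268 257.06784513] [-0.047   0.9985  0.0281 -0.0021] [ 0.64606253  0.46496082 -0.17037431]
```

```bash
cat >>h.py <<'E'
from scipy.spatial.transform import Rotation as Ro
def rot(): return Ro.from_quat(ctrl.state()["tcp_rot"]).as_matrix()
def to(p):
    s=ctrl.state();return ((np.array(p)-s["position"])@rot()/10).round(2)
E
python3 - <<'E'
from h import *
R=rot();print(R.round(4));t=np.arctan2(R[2,1],R[2,0]);print(t,t+np.pi,t-np.pi)
R2=R@Ro.from_euler("z",t).as_matrix();print(R2.round(4))
E
```

```text
[[-0.9956 -0.0936 -0.0069]
 [-0.0939  0.994   0.056 ]
 [ 0.0016  0.0564 -0.9984]]
1.5422068327154521 4.6837994863052455 -1.599385820874341
[[-0.1221  0.9925 -0.0069]
 [ 0.9909  0.1223  0.056 ]
 [ 0.0564  0.     -0.9984]]
```

Emit:
carry_out:
  translation:
    - [-0.1,1,0.06]
    - [-0.2,2,0.1]
    - [-0.35,3.5,0.2]
    - [-0.5,5,0.28]
    - [-0.7,7,0.4]
    - [-0.9,9,0.5]
    - [-1.1,11,0.6]
    - [-1.24,12.02,0.68]
    - [-1.24,12.02,0.68]
    - [-1.24,12.02,0.68]
    - [-1.24,12.02,0.68]
    - [-1.24,12.02,0.68]
  twist: [0.14,0.28,0.42,0.56,0.7,0.84,0.98,1.12,1.26,1.4,1.54,1.54]
  hand: [0.3,0.3,0.3,0.3,0.3,0.3,0.3,0.3,0.3,0.3,0.3,0.3]

```text
time_s: 6.5
position: [504.8, 189.9, 256.9]
tcp_rot: [0.661, 0.75, 0.019, -0.021]
contact_force: [-1.0, 0.8, 0.1]
gripper_width: 55.7
grip_force: 0.0
```

```bash
python3 - <<'E'
from h import *
s=ctrl.state();print(s["qpos"].round(3),s["gripper_width"],s["position"]);print(rot().round(4))
cv2.imwrite("pics/top1.png",cv2.resize(eyes.snapshot("top")[150:270,120:280,::-1],(640,480)))
# pivot: want grasp point (19 mm behind TCP) on plug axis at z=91
p=np.array([505,190,91.])+19*rot()[:,2];print(p, to(p), to(p+[0,0,60]))
E
```

```text
[0.325 0.294 0.235 1.501 0.055 1.77 ] 55.65258551069195 [504.78079995 189.93965528 256.86286921]
[[-1.259e-01  9.920e-01 -7.200e-03]
 [ 9.904e-01  1.261e-01  5.600e-02]
 [ 5.640e-02 -1.000e-04 -9.984e-01]]
[504.86531642 191.06457689  72.03032588] [-0.93  0.02 18.47] [-0.59  0.02 12.47]
```

View pics/top1.png

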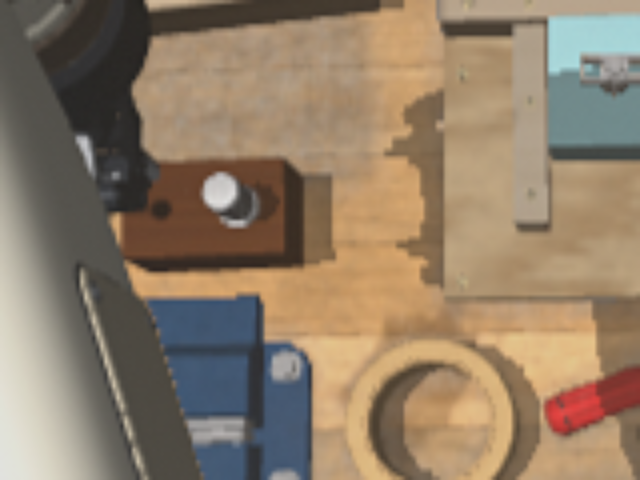

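Emit:
carry_out:
  translation:
    - [-0.2,0.02,4]
    - [-0.4,0.02,8]
    - [-0.6,0.02,12]
    - [-0.75,0.02,15]
    - [-0.85,0.02,17]
    - [-0.9,0.02,18]
    - [-0.92,0.02,18.3]
    - [-0.92,0.02,18.3]
    - [-0.92,0.02,18.3]
  twist: [0,0,0,0,0,0,0,0,0]
  hand: [0.3,0.3,0.3,0.3,0.3,0.3,0.3,0.3,0.3]

```text
time_s: 7.45
position: [506.1, 191.5, 75.1]
tcp_rot: [0.66, 0.751, 0.02, -0.021]
contact_force: [0.3, -0.1, 1.0]
gripper_width: 55.5
grip_force: 0.0
```

```bash
python3 - <<'E'
from h import *
b=eyes.snapshot("scene")[:,:,::-1]
cv2.imwrite("pics/sc2.png",cv2.resize(b[190:310,160:320],(640,480),interpolation=cv2.INTER_CUBIC))
E
```

```text
(no output)
```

View pics/sc2.png

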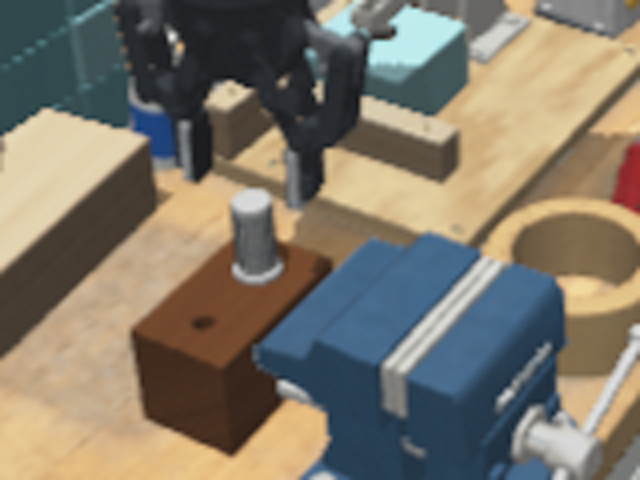

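That picture shows the gripper still high. It was probably taken alongside the move, so I'll look again.

```bash
python3 - <<'E'
from h import *
b=eyes.snapshot("scene")[:,:,::-1]
s=ctrl.state();print(s["time_s"],s["position"],s["qpos"])
cv2.imwrite("pics/sc3.png",cv2.resize(b[190:310,160:320],(640,480),interpolation=cv2.INTER_CUBIC))
E
```

```text
7.55 [506.02036537 191.4698065   75.03928643] [ 0.32691993  0.38971808 -0.11146208  1.05560552  0.05539932  1.76963914]
```

View pics/sc3.png

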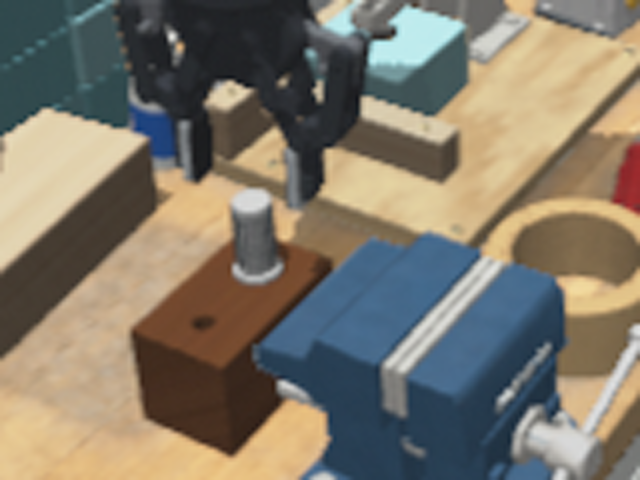

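```bash
cat >>h.py <<'E'
def proj(n,p):
    m=eyes.camera_model(n);c=np.linalg.inv(m["cam_to_world"])@np.r_[p,1];q=m["intrinsics"]@c[:3];return (q[:2]/q[2]).round(1)
E
python3 - <<'E'
from h import *
a=eyes.snapshot("top")[:,:,::-1];b=eyes.snapshot("scene")[:,:,::-1]
s=ctrl.state();R=rot();p=s["position"]
w=s["gripper_width"]/2
for n in("scene","top"):
  for k in(0,10): print(n,k,[proj(n,p-R[:,2]*k+R[:,1]*d).tolist() for d in(-w,0,w)])
  print(n,"flange",proj(n,[505,190,67]),"plugtop",proj(n,[505,190,111]))
c=lambda i,x,y:cv2.resize(i[y:y+75,x:x+100],(400,300),interpolation=cv2.INTER_CUBIC)
cv2.imwrite("pics/c4.png",np.hstack([c(a,130,160),c(b,175,200)]))
E
```

```text
scene 0 [[235.4, 255.8], [224.2, 252.7], [213.2, 249.6]]
scene 10 [[235.2, 252.0], [224.0, 248.9], [212.9, 245.8]]
scene flange [225.1 255.2] plugtop [223.4 239. ]
top 0 [[178.6, 211.0], [177.4, 200.0], [176.2, 189.0]]
top 10 [[177.9, 210.3], [176.7, 199.2], [175.5, 188.1]]
top flange [178.7 200.8] plugtop [174.3 197.3]
```

View pics/c4.png

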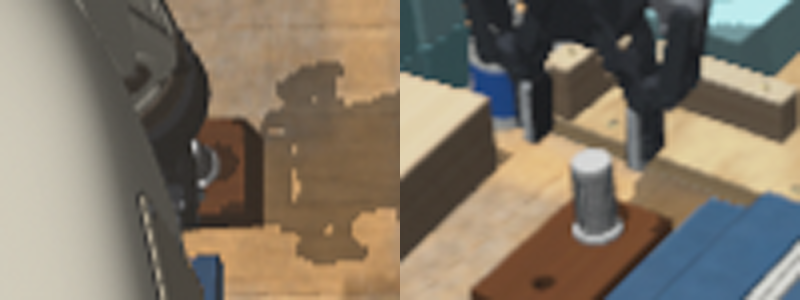

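The scene view puts the fingertips about 14 px (≈35 mm) above where the reported TCP projects. I'll test this with a small 8 mm descent, watching the force.

Emit:
carry_out:
  translation:
    - [-0.01,0,0.3]
    - [-0.03,0,0.6]
    - [-0.04,0,0.8]
    - [-0.04,0,0.8]
  twist: [0,0,0,0]
  hand: [0.3,0.3,0.3,0.3]

```text
time_s: 8.05
position: [504.5, 191.0, 65.1]
tcp_rot: [0.66, 0.751, 0.018, -0.021]
contact_force: [0.4, 0.6, -0.3]
gripper_width: 55.4
grip_force: 0.0
```

```bash
python3 - <<'E'
from h import *
b=eyes.snapshot("scene")[:,:,::-1];a=eyes.snapshot("top")[:,:,::-1]
c=lambda i,x,y:cv2.resize(i[y:y+100,x:x+133],(800,600),interpolation=cv2.INTER_CUBIC)
o=b.copy()
p=ctrl.state()["position"];R=rot()
o=c(b,170,180)
for z in(0,20,40):
  for d in(-28,28):
    q=(proj("scene",p+[0,0,z]+R[:,1]*d)-[170,180])*6; cv2.circle(o,tuple(int(v) for v in q),4,(0,0,255),-1)
cv2.imwrite("pics/c5.png",o)
E
```

```text
(no output)
```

View pics/c5.png

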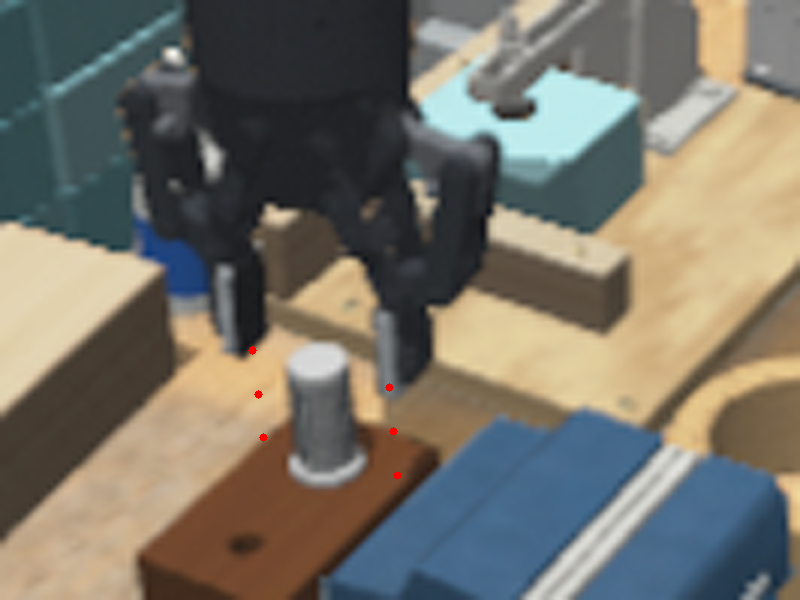

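The red dots (reported TCP +0, +20, +40 mm) show the real fingertips about 40 mm above the reported TCP. x and y agree, and the top view has the gripper over the plug. I'll descend by picture and force in small steps.

Emit:
carry_out:
  translation:
    - [-0.02,0,0.3]
    - [-0.03,0,0.6]
    - [-0.05,0,0.9]
    - [-0.05,0,0.9]
  twist: [0,0,0,0]
  hand: [0.3,0.3,0.3,0.3]

```text
time_s: 8.55
position: [504.5, 191.0, 56.0]
tcp_rot: [0.66, 0.751, 0.018, -0.021]
contact_force: [0.2, 0.4, 0.5]
gripper_width: 55.3
grip_force: 0.0
```

Emit:
carry_out:
  translation:
    - [-0.01,0,0.2]
    - [-0.02,0,0.4]
    - [-0.03,0,0.6]
    - [-0.03,0,0.6]
  twist: [0,0,0,0]
  hand: [0.3,0.3,0.3,0.3]

```text
time_s: 8.95
position: [504.7, 191.1, 50.3]
tcp_rot: [0.66, 0.751, 0.018, -0.021]
contact_force: [-0.4, -0.0, -0.5]
gripper_width: 55.5
grip_force: 0.0
```

```bash
python3 - <<'E'
from h import *
b=eyes.snapshot("scene")[:,:,::-1];g=cv2.cvtColor(b,6)
s=ctrl.state();print(s["time_s"],s["position"],s["contact_force"])
for c in range(204,244,2): print(c, [int(r) for r in np.where(g[225:262,c]<55)[0]+225][-1:], end=" ")
E
```

```text
9.0 [504.77976573 191.11857534  50.44038372] [ 0.94554094 -0.41893845 -0.22980252]
204 [228] 206 [229] 208 [229] 210 [244] 212 [242] 214 [240] 216 [] 218 [] 220 [] 222 [] 224 [] 226 [] 228 [227] 230 [228] 232 [232] 234 [236] 236 [239] 238 [261] 240 [259] 242 [257]
```

Emit:
carry_out:
  translation:
    - [-0.01,0,0.2]
    - [-0.02,0,0.4]
    - [-0.04,0,0.7]
    - [-0.06,0,1.0]
    - [-0.06,0,1.0]
  twist: [0,0,0,0,0]
  hand: [0.3,0.3,0.3,0.3,0.3]

```text
time_s: 9.5
position: [504.4, 190.9, 39.9]
tcp_rot: [0.66, 0.751, 0.018, -0.021]
contact_force: [-0.1, 0.2, 0.3]
gripper_width: 55.5
grip_force: 0.0
```

Emit:
carry_out:
  translation:
    - [0,0,0]
    - [0,0,0]
    - [0,0,0]
    - [0,0,0]
    - [0,0,0]
    - [0,0,0]
  twist: [0,0,0,0,0,0]
  hand: [0,-0.2,-0.4,-1,-1,-1]

```text
time_s: 10.1
position: [505.1, 191.2, 41.0]
tcp_rot: [0.66, 0.751, 0.019, -0.021]
contact_force: [0.1, -0.3, 3.2]
gripper_width: 20.9
grip_force: 58.6
```

```bash
python3 - <<'E'
from h import *
b=eyes.snapshot("scene")[:,:,::-1]
s=ctrl.state();print(s["time_s"],s["position"],s["contact_force"],s["gripper_width"],s["grip_force"])
cv2.imwrite("pics/c6.png",cv2.resize(b[180:280,170:303],(800,600),interpolation=cv2.INTER_CUBIC))
E
```

```text
10.15 [505.12489427 191.22526691  40.91112459] [-0.34247073 -0.34892762  2.48642976] 20.775601023819956 58.60758304595947
```

View pics/c6.png

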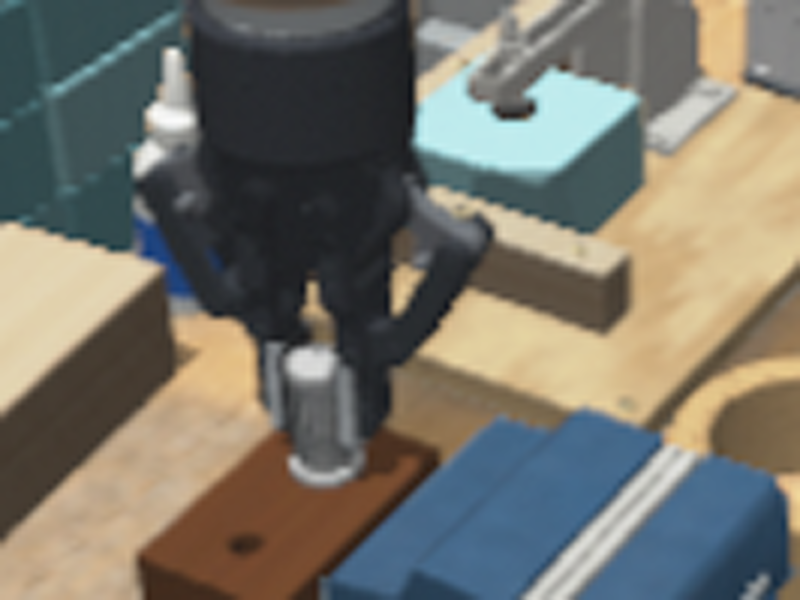

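The plug is gripped at 58 N and stands upright between the pads. I'll lift it straight up, slowly at first.

Emit:
carry_out:
  translation:
    - [0.01,0,-0.3]
    - [0.05,0,-1]
    - [0.11,0,-2]
    - [0.17,0,-3]
    - [0.23,0,-4]
    - [0.28,0,-5]
    - [0.34,0,-6]
    - [0.4,0,-7]
    - [0.51,0,-9]
    - [0.62,0,-11]
    - [0.74,0,-13]
    - [0.74,0,-13]
  twist: [0,0,0,0,0,0,0,0,0,0,0,0]
  hand: [-1,-1,-1,-1,-1,-1,-1,-1,-1,-1,-1,-1]

```text
time_s: 11.35
position: [507.1, 191.9, 174.3]
tcp_rot: [0.66, 0.751, 0.022, -0.02]
contact_force: [0.7, 1.0, -0.8]
gripper_width: 20.3
grip_force: 58.8
```

Emit:
carry_out:
  translation:
    - [0.1,0,-2]
    - [0.28,0,-5]
    - [0.34,0,-6]
    - [0.34,0,-6]
  twist: [0,0,0,0]
  hand: [-1,-1,-1,-1]

```text
time_s: 11.75
position: [505.9, 191.5, 231.9]
tcp_rot: [0.66, 0.751, 0.02, -0.02]
contact_force: [-0.6, -0.6, -1.6]
gripper_width: 20.1
grip_force: 58.9
```

```bash
python3 - <<'E'
from h import *
s=ctrl.state();print(s["time_s"],s["position"],s["contact_force"],s["moment"],s["gripper_width"],s["grip_force"]);print(rot().round(4))
print(to([440,150,235]),to([440,-150,235]),to([520.3,-271.2,235]))
b=eyes.snapshot("scene");a=eyes.snapshot("top")
np.save("b.npy",b);np.save("a.npy",a)
print("expect tip,flange,top",[proj("scene",[505,191,z]).tolist() for z in(200,260,308)],[proj("top",[505,191,z]).tolist() for z in(200,260,308)])
h=cv2.cvtColor(b,cv2.COLOR_RGB2HSV)
m=(h[:,:,1]>90)&(h[:,:,0]>12)&(h[:,:,0]<32)&(h[:,:,2]>90)
print(blobs(b,m,(195,150,50,70)))
E
```

```text
11.75 [505.85166918 191.52342189 231.90155207] [-0.57107383 -0.61282959 -1.57049979] [-0.11675572 -0.04863183 -0.01585604] 20.075739794635776 58.86582612991333
[[-0.1278  0.9918 -0.0042]
 [ 0.9902  0.1278  0.057 ]
 [ 0.0571  0.0031 -0.9984]]
[-3.25 -7.06 -0.52] [-32.96 -10.9   -2.23] [-45.98  -4.48  -2.95]
expect tip,flange,top [[219.4, 203.8], [216.6, 177.5], [214.2, 155.0]] [[163.7, 189.2], [155.5, 182.7], [148.1, 176.8]]
[(379, [214.02, 192.87], [28, 25]), (10, [210.0, 211.5], [4, 5])]
```

```bash
python3 - <<'E'
from h import *
b=np.load("b.npy")[:,:,::-1];a=np.load("a.npy")[:,:,::-1]
c=cv2.resize(b[130:230,170:236],(396,600),interpolation=cv2.INTER_CUBIC)
d=cv2.resize(a[150:250,120:186],(396,600),interpolation=cv2.INTER_CUBIC)
cv2.imwrite("pics/c7.png",np.hstack([c,d]))
E
```

```text
(no output)
```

View pics/c7.png

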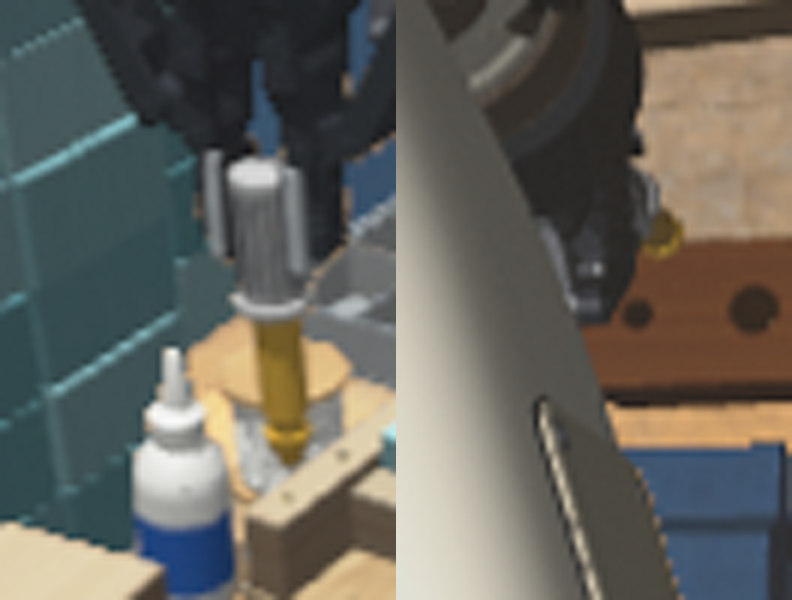

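Last view: the plug is held upright, with the nose tip at scene ≈(218.3,207.5) and top ≈(164,189.2). The rest's hole is empty. Next: tip position and tilt.

```bash
python3 - <<'E'
from h import *
tt=(163.8,188.8);ts=(218.2,207.2)
t=tri(tt,ts);print("tip",t.round(1),[proj("top",t),proj("scene",t)])
print("tip@194",plane("top",tt,194).round(1),plane("scene",ts,194).round(1),"top@302",plane("scene",(212.6,158),302).round(1))
b=np.load("b.npy");h=cv2.cvtColor(b,cv2.COLOR_RGB2HSV)
m=(h[:,:,1]>150)&(h[:,:,0]>15)&(h[:,:,0]<32)&(h[:,:,2]>60)
for r in range(182,210,3):
  q=np.where(m[r,205:232])[0]+205; print(r,q.min() if len(q) else 0,q.max() if len(q) else 0,end="; ")
print([proj("scene",[505,191,z]).tolist() for z in(194,204,254)])
print(to([460,120,235]),to([460,-180,235]),to([520.3,-271.2,235]))
E
```

```text
tip [507.6 192.9 192. ] [array([163.8, 188.8]), array([218.1, 207.2])]
tip@194 [507.2 192.4 194. ] [505.3 195.2 194. ] top@302 [507.8 193.2 302. ]
182 0 0; 185 213 219; 188 213 219; 191 214 219; 194 214 220; 197 214 220; 200 215 220; 203 215 220; 206 217 219; 209 0 0; [[219.6, 206.3], [219.2, 202.1], [216.9, 180.2]]
[-6.44 -5.31 -0.9 ] [-36.14  -9.15  -2.57] [-45.94  -4.33  -3.13]
```

Emit:
carry_out:
  translation:
    - [-1.6,-1.3,-0.2]
    - [-4,-3.3,-0.56]
    - [-6.4,-5.3,-0.9]
    - [-9.7,-5.7,-1.1]
    - [-13.4,-6.2,-1.3]
    - [-17.1,-6.7,-1.5]
    - [-20.8,-7.2,-1.7]
    - [-24.5,-7.7,-1.9]
    - [-28.2,-8.1,-2.1]
    - [-32,-8.6,-2.3]
    - [-35,-9,-2.5]
    - [-36.1,-9.2,-2.6]
  twist: [0,0,0,0,0,0,0,0,0,0,0,0]
  hand: [-1,-1,-1,-1,-1,-1,-1,-1,-1,-1,-1,-1]

```text
time_s: 13.05
position: [458.8, -181.7, 234.2]
tcp_rot: [0.661, 0.749, 0.018, -0.023]
contact_force: [-0.6, 0.1, -0.6]
gripper_width: 20.2
grip_force: 59.0
```

```bash
python3 - <<'E'
from h import *
s=ctrl.state();print(s["time_s"],s["position"],s["contact_force"],s["gripper_width"],s["qpos"].round(2));print(rot().round(4))
print(to([519,-272,200]))
E
```

```text
13.05 [ 458.79863093 -181.73700825  234.21792941] [-0.55906779  0.13409262 -0.55234285] 20.172276016603423 [-0.41  0.24  0.11  1.47  0.05  1.04]
[[-0.1241  0.9922 -0.0103]
 [ 0.9906  0.1244  0.0569]
 [ 0.0577 -0.0031 -0.9983]]
[-9.89  4.86  2.84]
```

Emit:
carry_out:
  translation:
    - [-2,1,0.5]
    - [-4.5,2.2,1.3]
    - [-7,3.4,2]
    - [-9.2,4.5,2.6]
    - [-9.9,4.9,2.8]
    - [-9.9,4.9,2.8]
    - [-9.9,4.9,2.8]
  twist: [0,0,0,0,0,0,0]
  hand: [-1,-1,-1,-1,-1,-1,-1]

```text
time_s: 13.75
position: [520.4, -268.5, 202.5]
tcp_rot: [0.66, 0.751, 0.019, -0.022]
contact_force: [1.0, -0.1, -1.3]
gripper_width: 20.8
grip_force: 59.1
```

```bash
python3 - <<'E'
from h import *
b=eyes.snapshot("scene");a=eyes.snapshot("top");np.save("b.npy",b);np.save("a.npy",a)
s=ctrl.state();p=s["position"];print(s["time_s"],p,s["contact_force"],s["gripper_width"])
t=p+[1.3,1,-40];print("exp tip",proj("scene",t),proj("top",t),"flange",proj("scene",t+[0,0,60]))
h=cv2.cvtColor(b,cv2.COLOR_RGB2HSV)
m=(h[:,:,1]>130)&(h[:,:,0]>12)&(h[:,:,0]<34)&(h[:,:,2]>60)
print(blobs(b,m,(290,105,50,62)))
for r in range(108,165,3):
  q=np.where(m[r,295:335])[0]+295; print(r,q.min() if len(q) else 0,q.max() if len(q) else 0,len(q),end="; ")
ha=cv2.cvtColor(a,cv2.COLOR_RGB2HSV);x,y=[int(v) for v in proj("top",t)]
ma=(ha[:,:,1]>110)&(ha[:,:,0]>12)&(ha[:,:,0]<34)&(ha[:,:,2]>60)
print("\n",blobs(a,ma,(x-30,y-25,60,50)),"collar",blobs(a,cv2.cvtColor(a,7)<110,(355,180,22,24)))
print(to([p[0],p[1],130]))
E
```

```text
13.85 [ 520.64982511 -268.61707326  203.43259922] [ 0.12911932 -0.71032135 -1.31227068] 20.39318042966311
exp tip [314.5 139.7] [372.5 181.6] flange [315.2 119.9]
[(81, [314.64, 129.6], [6, 18])]
108 0 0 0; 111 0 0 0; 114 0 0 0; 117 0 0 0; 120 0 0 0; 123 313 317 5; 126 313 317 5; 129 312 317 6; 132 312 316 5; 135 313 316 4; 138 314 315 2; 141 0 0 0; 144 0 0 0; 147 0 0 0; 150 0 0 0; 153 0 0 0; 156 0 0 0; 159 0 0 0; 162 0 0 0; 
 [(180, [359.28, 160.25], [36, 9]), (58, [357.1, 168.31], [13, 7]), (30, [344.27, 169.0], [7, 6]), (21, [358.1, 176.05], [14, 3]), (29, [373.97, 180.83], [6, 8]), (51, [349.65, 190.33], [8, 8])] collar [(14, [374.64, 181.29], [4, 4]), (102, [365.02, 191.37], [13, 12])]
[-0.42 -0.    7.33]
```

```bash
python3 - <<'E'
from h import *
print(to([519.2,-272.5,125]));print(rot().round(4))
E
```

```text
[-0.81 -0.2   7.81]
[[-1.286e-01  9.917e-01 -7.000e-03]
 [ 9.901e-01  1.288e-01  5.630e-02]
 [ 5.670e-02  3.000e-04 -9.984e-01]]
```

Emit:
carry_out:
  translation:
    - [-0.4,-0.2,1.5]
    - [-0.5,-0.2,3]
    - [-0.6,-0.2,5]
    - [-0.7,-0.2,6.5]
    - [-0.8,-0.2,7.5]
    - [-0.81,-0.2,7.8]
    - [-0.81,-0.2,7.8]
    - [-0.81,-0.2,7.8]
    - [-0.81,-0.2,7.8]
  twist: [0,0,0,0,0,0,0,0,0]
  hand: [-1,-1,-1,-1,-1,-1,-1,-1,-1]

```text
time_s: 14.75
position: [520.1, -273.9, 125.7]
tcp_rot: [0.66, 0.751, 0.019, -0.02]
contact_force: [-0.0, -0.3, -1.5]
gripper_width: 20.2
grip_force: 59.1
```

```bash
python3 - <<'E'
from h import *
P=[]
for n in("scene","top","scene","top"):
    im=eyes.snapshot(n);P.append(ctrl.state()["position"]); np.save(n+".npy",im)
p=np.mean(P,0);print(np.round(P,1),p.round(1),ctrl.state()["contact_force"])
b=np.load("scene.npy");h=cv2.cvtColor(b,cv2.COLOR_RGB2HSV)
t=p+[1.3,1,-40];print("exp tip",proj("scene",t),proj("top",t),"mouth",proj("scene",[520.5,-271.5,70]),proj("top",[520.5,-271.5,70]))
m=(h[:,:,1]>130)&(h[:,:,0]>12)&(h[:,:,0]<34)&(h[:,:,2]>60)
for r in range(140,176,2):
  q=np.where(m[r,305:326])[0]+305; print(r,q.min() if len(q) else 0,q.max() if len(q) else 0,end="; ")
g=cv2.cvtColor(b,7);print("\n",g[162:178,304:326])
E
```

```text
[[ 520.  -273.9  125.5]
 [ 519.9 -273.8  125.3]
 [ 519.8 -273.8  125.2]
 [ 519.7 -273.8  125. ]] [ 519.8 -273.8  125.3] [-0.4301376   0.21861512 -1.69949463]
exp tip [314.7 163.4] [367.1 189.4] mouth [314.6 168.2] [365.3 191. ]
140 0 0; 142 0 0; 144 0 0; 146 0 0; 148 314 317; 150 313 317; 152 313 317; 154 313 317; 156 313 316; 158 314 316; 160 312 316; 162 314 315; 164 0 0; 166 0 0; 168 0 0; 170 0 0; 172 0 0; 174 305 308; 
 [[115 113 110 106 109 137 150 154 125  84  83  86  84  80  79  79  79  79
   79  79  79  80]
 [115 113 110 105 110 125 157 179 156 118  97  88 106 123 129 106  79  78
   78  79  79  79]
 [114 113 110 105 109 116 159 173 155 146 134 132 143 149 151 144 132 130
  106  79  79  79]
 [115 113 110 104 143 201 194 157 153 153 150 151 154 155 154 154 153 151
  145 139 134 106]
 [114 112 110 139 205 231 228 184 133 133 132 133 145 154 154 154 154 154
  156 156 153 146]
 [115 146 199 222 230 216 173 127  77  76  76  76  91 109 138 155 155 155
  156 156 156 203]
 [146 206 230 234 224 163  77  49  30  27  27  28  37  55  99 141 155 157
  204 225 225 231]
 [221 230 233 233 216 134  40  55  58  64  70  55  36  38  73 187 225 225
  232 236 236 235]
 [233 233 233 231 205 123  36  48  74  79  83  72  46  41  54 190 233 236
  236 236 235 235]
 [232 232 233 222 206 146  40  33  49  54  58  51  36  33  83 190 231 235
  234 234 234 234]
 [232 232 231 208 170 169 155 105  38  31  33  30  56  90 140 184 223 234
  233 233 234 234]
 [226 217 213 202 183 159 145 171 179 170 173 175 168 144 148 205 229 233
  233 233 234 221]
 [195 180 197 197 181 195 216 216 202 174 162 173 192 213 220 228 232 233
  233 233 220 169]
 [167 130 142 137 130 185 228 231 228 223 220 222 225 230 232 232 233 233
  220 183 149 121]
 [169 162 137 103 116 167 206 227 233 233 233 233 232 232 232 232 232 219
  169 119 107 110]
 [168 152 143 133 129 133 201 230 233 232 232 231 232 232 232 219 181 148
  122 109 110 123]]
```

```bash
python3 - <<'E'
from h import *
a=np.load("top.npy");h=cv2.cvtColor(a,cv2.COLOR_RGB2HSV)
m=(h[:,:,1]>100)&(h[:,:,0]>10)&(h[:,:,0]<36)&(h[:,:,2]>50)
for r in range(180,204): print(r,"".join("#" if v else "." for v in m[r,355:385])," ".join(f"{v:3d}" for v in cv2.cvtColor(a,7)[r,356:380]))
print("hex tri",tri((349.64,190.34),(306.37,175.53)).round(1),proj("scene",[523.5,-233.5,66]))
print("tip tri", tri((367,189.5),(314.5,163.2)).round(1), "mouth tri",tri((365.03,191.3),(313.6,169.9)).round(1))
E
```

```text
180 .............................. 191 191 191 190 190 191 191 191 192 191 192 192 193 197 178 140  77  57  61 161 166 165 164 169
181 .............................. 190 191 191 191 191 191 192 192 192 192 192 192 195 165 143  77  57  63  60 146 164 169 167 152
182 .............................. 190 189 190 191 192 192 192 192 193 192 193 194 199 146 112  65  62  66  67  97 150 172 172 164
183 .............................. 188 187 188 187 188 189 191 192 193 194 194 195 178 153 106  67  65  64  75  71 106 134 158 144
184 .............................. 190 191 191 191 191 192 173 185 182 181 186 195 161 154 120  74  63  73  68  70  66  74 104  81
185 .............................. 191 193 194 195 198 187 166 143 134 133 129 152 139 145 124  71  69  67  65  68  58  58  56  50
186 .............................. 188 189 190 187 180 140 116  78  73  75  60  94  95  98 143 108  68  63  63  59  73  79  61  60
187 ............###............... 190 191 194 165 147  83  50  52  49  47  61  79  74  66 138 153 108  68  59  73  87  85  63  58
188 ...........####............... 191 194 167 162 1
[... 1452 characters left out ...]
182 170 168 169 175 177 198 199 198 198 198 199 204 138  85  76  77
200 .............................. 190 191 192 193 193 194 194 195 184 183 183 195 197 196 195 195 196 197 200 188 101  74  76  78
201 .............................. 191 191 191 191 190 191 191 190 192 192 192 192 192 193 193 193 193 195 199 145  84  76  78  79
202 .............................. 194 193 193 193 192 192 192 192 192 193 192 193 193 192 192 192 193 196 202 110  75  77  78  77
203 .............................. 195 194 194 194 194 194 195 194 194 194 194 194 194 194 193 194 195 199 172  92  74  77  78  77
hex tri [ 526.5 -233.9   60.7] [307.8 174.3]
tip tri [ 521.1 -272.    86.3] mouth tri [ 522.4 -271.9   63.4]
```

Emit:
carry_out:
  translation:
    - [-0.02,0.1,0.3]
    - [-0.05,0.1,0.6]
    - [-0.06,0.1,0.9]
    - [-0.08,0.1,1.2]
    - [-0.1,0.1,1.5]
    - [-0.11,0.1,1.7]
    - [-0.12,0.1,1.9]
    - [-0.13,0.1,2.1]
    - [-0.14,0.1,2.3]
    - [-0.15,0.1,2.4]
    - [-0.15,0.1,2.4]
  twist: [0,0,0,0,0,0,0,0,0,0,0]
  hand: [-1,-1,-1,-1,-1,-1,-1,-1,-1,-1,-1]

```text
time_s: 16.05
position: [520.4, -273.4, 100.4]
tcp_rot: [0.66, 0.751, 0.019, -0.021]
contact_force: [-0.7, 1.4, -2.1]
gripper_width: 20.7
grip_force: 59.1
```

```bash
python3 - <<'E'
from h import *
s=ctrl.state();print(s["position"],s["contact_force"],s["moment"],s["gripper_width"])
b=eyes.snapshot("scene");h=cv2.cvtColor(b,cv2.COLOR_RGB2HSV)
m=(h[:,:,1]>130)&(h[:,:,0]>12)&(h[:,:,0]<34)&(h[:,:,2]>60)
for r in range(146,176):
  q=np.where(m[r,308:326])[0]+308; print(r,q.min() if len(q) else 0,q.max() if len(q) else 0,end="; ")
print(cv2.cvtColor(b,7)[164:176,306:324])
E
```

```text
[ 520.39294312 -273.4363571   100.36645021] [-0.65120861  1.3867956  -2.05695497] [ 0.03212694 -0.02686068  0.00127921] 20.693266662351615
146 0 0; 147 0 0; 148 0 0; 149 0 0; 150 0 0; 151 0 0; 152 0 0; 153 0 0; 154 0 0; 155 313 316; 156 313 316; 157 313 316; 158 313 316; 159 313 316; 160 312 316; 161 312 316; 162 313 316; 163 313 316; 164 313 316; 165 314 315; 166 313 315; 167 312 316; 168 312 316; 169 313 316; 170 0 0; 171 0 0; 172 0 0; 173 308 308; 174 308 308; 175 308 309; [[110 106 109 115 137 147 127 112 115 112 103 132 151 144 133 130 106  79]
 [110 104 144 201 188 148 137 119 113 111 115 140 154 153 152 151 145 139]
 [110 139 205 211 170 146 126 103  96  97 118 144 154 154 154 154 155 156]
 [199 222 230 203 131 102 139 136 103 102 129 133 138 154 155 156 155 156]
 [230 234 224 163  77  51  99 111  96  95  98  84  98 140 156 156 155 156]
 [233 233 216 135  40  54  69  82  87  87  68  46  72 131 155 204 225 225]
 [233 231 205 122  36  49  55  61  69  67  55  41  54 170 220 231 236 235]
 [232 222 205 146  40  33  34  40  46  43  36  32  83 190 231 235 235 234]
 [231 208 170 169 155 105  38  30  32  30  57  89 140 184 222 234 233 233]
 [213 202 183 159 145 171 179 171 173 175 168 145 148 204 229 233 233 233]
 [197 196 182 195 217 216 203 174 163 173 192 213 220 228 232 233 233 233]
 [142 137 129 185 227 231 228 223 220 222 225 229 231 232 233 233 220 182]]
```

Emit:
carry_out:
  translation:
    - [-0.02,0.1,0.2]
    - [-0.03,0.1,0.4]
    - [-0.04,0.1,0.6]
    - [-0.05,0.1,0.8]
    - [-0.06,0.1,1.0]
    - [-0.07,0.1,1.2]
    - [-0.07,0.1,1.2]
  twist: [0,0,0,0,0,0,0]
  hand: [-1,-1,-1,-1,-1,-1,-1]

```text
time_s: 16.8
position: [521.2, -273.0, 88.1]
tcp_rot: [0.66, 0.751, 0.019, -0.022]
contact_force: [-1.4, 3.7, -1.4]
gripper_width: 20.9
grip_force: 59.0
```

```bash
python3 - <<'E'
from h import *
s=ctrl.state();print(s["position"],s["contact_force"],s["moment"],s["gripper_width"])
b=eyes.snapshot("scene");h=cv2.cvtColor(b,cv2.COLOR_RGB2HSV)
m=(h[:,:,1]>130)&(h[:,:,0]>12)&(h[:,:,0]<34)&(h[:,:,2]>60)
for r in range(150,176):
  q=np.where(m[r,308:326])[0]+308; print(r,q.min() if len(q) else 0,q.max() if len(q) else 0,end="; ")
E
```

```text
[ 521.18976909 -272.95970439   88.11919486] [-1.39980142  3.69690833 -1.39071644] [ 0.86801199  0.2846003  -0.0368935 ] 20.899615941631684
150 0 0; 151 0 0; 152 0 0; 153 0 0; 154 0 0; 155 0 0; 156 0 0; 157 0 0; 158 0 0; 159 313 316; 160 313 316; 161 312 316; 162 312 316; 163 312 316; 164 312 316; 165 312 316; 166 312 315; 167 312 315; 168 312 316; 169 312 316; 170 314 314; 171 0 0; 172 0 0; 173 308 308; 174 308 308; 175 308 309;
```

Emit:
carry_out:
  translation:
    - [0.16,-0.05,0]
    - [0.15,-0.05,0.15]
    - [0.14,-0.05,0.3]
    - [0.13,-0.05,0.45]
    - [0.13,-0.05,0.6]
    - [0.12,-0.05,0.75]
    - [0.11,-0.05,0.9]
    - [0.11,-0.05,0.9]
  twist: [0,0,0,0,0,0,0,0]
  hand: [-1,-1,-1,-1,-1,-1,-1,-1]

```text
time_s: 17.65
position: [520.9, -272.1, 79.5]
tcp_rot: [0.66, 0.751, 0.019, -0.021]
contact_force: [-0.4, 1.5, 0.9]
gripper_width: 20.8
grip_force: 59.0
```

Emit:
carry_out:
  translation:
    - [0.05,0,0.15]
    - [0.04,0,0.3]
    - [0.03,0,0.45]
    - [0.02,0,0.6]
    - [0.02,0,0.6]
  twist: [0,0,0,0,0]
  hand: [-1,-1,-1,-1,-1]

```text
time_s: 18.15
position: [520.8, -271.7, 73.5]
tcp_rot: [0.66, 0.751, 0.019, -0.021]
contact_force: [-1.2, 1.0, 1.1]
gripper_width: 20.5
grip_force: 59.1
```

Emit:
carry_out:
  translation:
    - [0.02,0,0.15]
    - [0.01,0,0.3]
    - [0,0,0.45]
    - [0,0,0.45]
  twist: [0,0,0,0]
  hand: [-1,-1,-1,-1]

```text
time_s: 18.55
position: [520.8, -271.4, 69.1]
tcp_rot: [0.66, 0.751, 0.019, -0.021]
contact_force: [0.1, -0.6, 1.7]
gripper_width: 20.3
grip_force: 59.2
```

Emit:
carry_out:
  translation:
    - [-0.01,0,0.12]
    - [-0.02,0,0.25]
    - [-0.02,0,0.35]
    - [-0.02,0,0.35]
  twist: [0,0,0,0]
  hand: [-1,-1,-1,-1]

```text
time_s: 18.95
position: [520.9, -271.1, 65.9]
tcp_rot: [0.66, 0.751, 0.019, -0.021]
contact_force: [-0.6, -1.0, 4.4]
gripper_width: 20.2
grip_force: 59.5
```

Force is rising (≈6 N net), so this is the catch. I'll use smaller steps now.

Emit:
carry_out:
  translation:
    - [-0.01,0,0.1]
    - [-0.01,0,0.15]
    - [-0.01,0,0.15]
  twist: [0,0,0]
  hand: [-1,-1,-1]

```text
time_s: 19.25
position: [520.9, -271.2, 64.8]
tcp_rot: [0.66, 0.751, 0.019, -0.021]
contact_force: [-1.1, 0.4, 6.1]
gripper_width: 20.6
grip_force: 59.8
```

Emit:
carry_out:
  translation:
    - [-0.01,0,0.1]
    - [-0.01,0,0.15]
    - [-0.01,0,0.15]
  twist: [0,0,0]
  hand: [-1,-1,-1]

```text
time_s: 19.55
position: [521.1, -271.3, 63.6]
tcp_rot: [0.66, 0.751, 0.019, -0.021]
contact_force: [-0.9, 0.4, 7.2]
gripper_width: 20.7
grip_force: 59.9
```

Emit:
carry_out:
  translation:
    - [-0.01,0,0.1]
    - [-0.01,0,0.15]
    - [-0.01,0,0.15]
  twist: [0,0,0]
  hand: [-1,-1,-1]

```text
time_s: 19.85
position: [521.2, -271.3, 62.3]
tcp_rot: [0.66, 0.751, 0.019, -0.02]
contact_force: [-0.9, 0.8, 7.3]
gripper_width: 20.7
grip_force: 59.9
```

Emit:
carry_out:
  translation:
    - [-0.01,0,0.1]
    - [-0.01,0,0.15]
    - [-0.01,0,0.15]
  twist: [0,0,0]
  hand: [-1,-1,-1]

```text
time_s: 20.15
position: [521.3, -271.3, 60.6]
tcp_rot: [0.66, 0.751, 0.019, -0.02]
contact_force: [-0.3, 1.2, 5.3]
gripper_width: 20.4
grip_force: 59.6
```

Emit:
carry_out:
  translation:
    - [0,0,0.05]
    - [-0.01,0,0.1]
    - [-0.01,0,0.1]
  twist: [0,0,0]
  hand: [-1,-1,-1]

```text
time_s: 20.45
position: [521.3, -271.3, 59.1]
tcp_rot: [0.66, 0.751, 0.019, -0.021]
contact_force: [0.4, 0.7, 4.6]
gripper_width: 20.6
grip_force: 59.6
```

Emit:
carry_out:
  translation:
    - [0,0,0.05]
    - [-0.01,0,0.1]
    - [-0.01,0,0.1]
  twist: [0,0,0]
  hand: [-1,-1,-1]

```text
time_s: 20.75
position: [521.3, -271.3, 57.9]
tcp_rot: [0.66, 0.751, 0.019, -0.021]
contact_force: [0.2, 1.2, 4.8]
gripper_width: 20.6
grip_force: 59.5
```

Emit:
carry_out:
  translation:
    - [0,0,0.05]
    - [-0.01,0,0.1]
    - [-0.01,0,0.1]
  twist: [0,0,0]
  hand: [-1,-1,-1]

```text
time_s: 21.05
position: [521.3, -271.3, 56.9]
tcp_rot: [0.66, 0.751, 0.019, -0.021]
contact_force: [0.8, 0.1, 5.1]
gripper_width: 20.7
grip_force: 59.5
```

Emit:
carry_out:
  translation:
    - [0,0,0.05]
    - [-0.01,0,0.1]
    - [-0.01,0,0.1]
  twist: [0,0,0]
  hand: [-1,-1,-1]

```text
time_s: 21.35
position: [521.2, -271.4, 55.8]
tcp_rot: [0.66, 0.751, 0.019, -0.021]
contact_force: [1.1, 0.6, 5.0]
gripper_width: 20.4
grip_force: 59.5
```

Emit:
carry_out:
  translation:
    - [0,0,0.05]
    - [-0.01,0,0.1]
    - [-0.01,0,0.15]
    - [-0.01,0,0.15]
  twist: [0,0,0,0]
  hand: [-1,-1,-1,-1]

```text
time_s: 21.75
position: [520.8, -271.2, 53.9]
tcp_rot: [0.66, 0.751, 0.019, -0.021]
contact_force: [1.2, 1.6, 4.1]
gripper_width: 20.2
grip_force: 59.4
```

```bash
python3 - <<'E'
from h import *
b=eyes.snapshot("scene")
s=ctrl.state();p=s["position"];print(p,s["contact_force"],s["moment"])
g=cv2.cvtColor(b,7);h=cv2.cvtColor(b,cv2.COLOR_RGB2HSV)
for r in range(148,176): print(r,g[r,306:324],h[r,314].tolist())
print([proj("scene",p*[1,1,0]+[1,1,z]).tolist() for z in(70,76,82,86)])
E
```

```text
[ 520.77665141 -271.23246916   53.92780093] [1.14457339 1.45379244 3.6109282 ] [ 0.37748664 -0.22114272  0.00206813]
148 [ 60  43  43  42  36  32 103 140 157 177 189 191 139  42  40  39  42  45] [19, 57, 170]
149 [112  40  43  41  35  33  62  85 100 115 128 134  99  42  42  40  41  41] [17, 67, 111]
150 [132  66  65  91  73  33  55  73  76  76  80  84  65  38  39  41  41  43] [15, 76, 87]
151 [135  72  68 100  80  83 110 116 117 118 124 103  60  39  39  38  38  58] [15, 9, 119]
152 [128  58  81 106  89 154 193 193 194 194 194 145  91  86  53  35  35  62] [75, 3, 195]
153 [123  52  99 117  86 128 186 206 208 207 201 148  95  86  53  36  36  63] [60, 1, 208]
154 [128  51 104 120  87  88 130 148 143 142 137 117 115  97  49  36  34  65] [0, 0, 143]
155 [109  61 105 119  85  69  93 106 108 105  96 101 122  99  44  33  33  65] [105, 5, 109]
156 [ 91  54 104 113  75  68  85  99 106  94  82  97 123  98  44  39  35  64] [100, 7, 107]
157 [ 89  50 105 110  73  72  84  97 103  86  70  94 118  95  52  45  35  64] [90, 5, 104]
158 [ 89  58 108 110  73  72  85  98 103  86  68  93 117  94  63  52  
[... 937 characters left out ...]
233 233 210 122  35  67  88  94  97  94  73  43  56 127 155 156 156 156] [20, 115, 113]
170 [233 231 205 123  36  52  64  68  72  71  58  41  47 117 151 155 154 201] [20, 130, 86]
171 [233 222 206 146  40  34  36  41  47  44  37  33  83 175 182 154 199 229] [15, 41, 50]
172 [231 208 171 168 156 105  39  31  33  30  57  90 140 184 214 221 228 233] [110, 22, 35]
173 [213 202 183 159 145 171 179 170 173 175 169 145 149 205 229 233 233 233] [60, 1, 173]
174 [197 197 182 195 216 216 203 174 162 173 192 213 220 228 232 233 233 233] [120, 2, 163]
175 [142 137 129 185 228 231 228 223 220 222 225 229 231 232 233 233 220 183] [0, 0, 220]
[[314.0, 168.3], [314.1, 166.5], [314.1, 164.7], [314.2, 163.5]]
```

Emit:
carry_out:
  translation:
    - [0,0,0.05]
    - [-0.01,0,0.1]
    - [-0.01,0,0.15]
    - [-0.01,0,0.15]
  twist: [0,0,0,0]
  hand: [-1,-1,-1,-1]

```text
time_s: 22.2
position: [520.6, -271.3, 52.5]
tcp_rot: [0.66, 0.751, 0.019, -0.021]
contact_force: [0.4, 1.3, 3.8]
gripper_width: 20.3
grip_force: 59.5
```

Emit:
carry_out:
  translation:
    - [0,0,0.05]
    - [-0.01,0,0.1]
    - [-0.01,0,0.15]
    - [-0.01,0,0.15]
  twist: [0,0,0,0]
  hand: [-1,-1,-1,-1]

```text
time_s: 22.6
position: [520.7, -271.5, 52.2]
tcp_rot: [0.66, 0.751, 0.019, -0.021]
contact_force: [-1.2, 2.0, 9.6]
gripper_width: 20.1
grip_force: 60.2
```

Emit:
carry_out:
  translation:
    - [0,0,0.04]
    - [0,0,0.07]
    - [0,0,0.07]
  twist: [0,0,0]
  hand: [-1,-1,-1]

```text
time_s: 22.9
position: [520.8, -271.6, 52.1]
tcp_rot: [0.66, 0.751, 0.019, -0.021]
contact_force: [-1.5, 2.0, 12.5]
gripper_width: 20.6
grip_force: 60.4
```

Emit:
carry_out:
  translation:
    - [0,0,-0.1]
    - [0.01,0,-0.2]
    - [0.02,0,-0.3]
    - [0.02,0,-0.3]
  twist: [0,0,0,0]
  hand: [-1,-1,-1,-1]

```text
time_s: 23.3
position: [520.7, -271.4, 53.4]
tcp_rot: [0.66, 0.751, 0.019, -0.021]
contact_force: [0.5, 1.6, 4.8]
gripper_width: 20.8
grip_force: 59.4
```

Emit:
carry_out:
  translation:
    - [0,0,-0.1]
    - [0.01,0,-0.2]
    - [0.01,0,-0.2]
  twist: [0,0,0]
  hand: [-1,-1,-1]

```text
time_s: 23.6
position: [520.5, -271.3, 54.9]
tcp_rot: [0.66, 0.751, 0.019, -0.022]
contact_force: [1.5, 0.7, 0.6]
gripper_width: 20.5
grip_force: 59.0
```

Emit:
carry_out:
  translation:
    - [0,0,-0.1]
    - [0.01,0,-0.2]
    - [0.01,0,-0.2]
  twist: [0,0,0]
  hand: [-1,-1,-1]

```text
time_s: 23.9
position: [520.3, -271.2, 56.4]
tcp_rot: [0.66, 0.751, 0.019, -0.022]
contact_force: [1.7, 0.8, -6.2]
gripper_width: 20.1
grip_force: 58.8
```

It's latched: the pull is rising. I'll pull gently on.

Emit:
carry_out:
  translation:
    - [0,0,-0.05]
    - [0.01,0,-0.1]
    - [0.01,0,-0.1]
  twist: [0,0,0]
  hand: [-1,-1,-1]

```text
time_s: 24.2
position: [520.3, -271.2, 57.9]
tcp_rot: [0.66, 0.751, 0.019, -0.022]
contact_force: [2.0, 0.9, -7.7]
gripper_width: 20.4
grip_force: 58.8
```

Emit:
carry_out:
  translation:
    - [0,0,-0.05]
    - [0.01,0,-0.1]
    - [0.01,0,-0.1]
  twist: [0,0,0]
  hand: [-1,-1,-1]

```text
time_s: 24.5
position: [520.3, -271.2, 59.1]
tcp_rot: [0.66, 0.751, 0.019, -0.022]
contact_force: [1.5, 0.2, -9.7]
gripper_width: 20.5
grip_force: 58.9
```

```bash
python3 - <<'E'
from h import *
b=eyes.snapshot("scene");s=ctrl.state();print(s["position"],s["contact_force"])
g=cv2.cvtColor(b,7)
for r in range(163,176): print(r,g[r,306:324])
E
```

```text
[ 520.32619966 -271.20356421   59.05817604] [ 1.71351936  0.37681766 -9.04234561]
163 [110 106 111 126 116  95  88  87 100  93  79  79 110 105  79  79  79  79]
164 [110 106 109 126 135 124  99  92 108 106  92  95 123 138 133 129 106  79]
165 [110 104 117 125 135 149 138 138 146 128 110 138 145 146 152 151 145 139]
166 [109 115 136 124  93 110 122 140 150 131 111 109 134 152 154 154 155 156]
167 [199 219 181 100  50  63  88 105 112 103  86  58  92 139 156 156 155 156]
168 [230 234 193  88  40  51  76  90  91  90  70  42  50 125 156 156 156 156]
169 [233 234 209 120  34  42  56  66  69  66  52  40  33 121 156 155 156 155]
170 [233 231 218 150  51  31  35  35  38  37  34  31  54 120 152 155 154 201]
171 [233 222 212 169 100  62  39  41  40  40  54 111 167 201 219 193 199 229]
172 [231 207 170 174 183 148 104 100  97  97 110 169 193 195 223 227 228 233]
173 [213 201 182 159 155 182 186 178 179 181 175 166 162 204 229 233 233 233]
174 [197 197 181 196 216 216 203 174 163 174 192 213 220 228 232 233 233 233]
175 [142 137 129 185 227 232 228 223 220 222 225 229 232 232 233 233 220 183]
```

The collar's dark lower edge moved up about 1 px (≈3 mm) at roughly 8 N pull. I'll hold it, then let it settle back down.

Emit:
carry_out:
  translation:
    - [0,0,0]
    - [0,0,0]
    - [0,0,0]
    - [0,0,0]
    - [0,0,0]
    - [0,0,0]
  twist: [0,0,0,0,0,0]
  hand: [-1,-1,-1,-1,-1,-1]

```text
time_s: 25.15
position: [520.3, -271.2, 59.1]
tcp_rot: [0.66, 0.751, 0.019, -0.022]
contact_force: [1.1, 0.6, -11.3]
gripper_width: 20.3
grip_force: 58.9
```

Emit:
carry_out:
  translation:
    - [-0.01,0,0.1]
    - [-0.01,0,0.2]
    - [-0.02,0,0.3]
    - [-0.02,0,0.38]
    - [-0.02,0,0.38]
  twist: [0,0,0,0,0]
  hand: [-1,-1,-1,-1,-1]

```text
time_s: 25.65
position: [520.5, -271.3, 55.9]
tcp_rot: [0.66, 0.751, 0.019, -0.021]
contact_force: [-0.9, 1.0, -4.6]
gripper_width: 20.4
grip_force: 59.2
```

Emit:
carry_out:
  translation:
    - [0,0,0.06]
    - [0,0,0.1]
    - [0,0,0.1]
    - [0,0,0.1]
    - [0,0,0.1]
    - [0,0,0.1]
    - [0,0,0.1]
  twist: [0,0,0,0,0,0,0]
  hand: [-1,-1,-1,0.3,0.3,0.3,0.3]

```text
time_s: 26.35
position: [521.4, -271.7, 55.3]
tcp_rot: [0.66, 0.751, 0.019, -0.02]
contact_force: [0.5, 0.5, -0.7]
gripper_width: 55.7
grip_force: 0.0
```

Emit:
carry_out:
  translation:
    - [0.05,0,-0.6]
    - [0.1,0,-2]
    - [0.23,0,-4]
    - [0.34,0,-6]
    - [0.45,0,-8]
    - [0.57,0,-10]
    - [0.57,0,-10]
  twist: [0,0,0,0,0,0,0]
  hand: [0.3,0.3,0.3,0.3,0.3,0.3,0.3]

```text
time_s: 27.05
position: [522.8, -272.3, 158.5]
tcp_rot: [0.66, 0.751, 0.02, -0.018]
contact_force: [-0.2, -0.4, 0.5]
gripper_width: 55.5
grip_force: 0.0
```

```bash
python3 - <<'E'
from h import *
b=eyes.snapshot("scene");s=ctrl.state();print(s["position"],s["contact_force"],s["gripper_width"])
g=cv2.cvtColor(b,7)
for r in range(148,176): print(r,g[r,306:324])
E
```

```text
[ 521.85873869 -271.87868954  156.54033024] [0.66479779 0.34363413 0.52469371] 55.5230142365398
148 [163 139  83  95 105 115 127 140 157 178 189 191 193 193 193 194 194 195]
149 [176 178 193 154  76  75  77  86 100 114 128 134 152 168 182 190 193 193]
150 [167 167 200 164  78  78  77  76  76  76  80  83  96 109 124 135 152 166]
151 [164 155 170 142  80 147 182 185 184 185 185 178 131  76  80  84  96 107]
152 [162 153 153 123  80 163 207 212 212 212 213 206 150  77  77  77  76  76]
153 [172 164 140 106 122 138 154 185 197 197 189 159 110  79  80  78  79  78]
154 [156 131 122 101 114 113 109 136 143 142 135 108  82  81  81  80  80  79]
155 [124 109 113  99 104 103  84  99 107 101  92  80  75  80  80  80  81  80]
156 [111 109 123 108  92  90  76  90 102  94  84  76  75  78  79  80  80  80]
157 [111 108 127 114  88  87  75  91 102  94  83  78  76  77  78  78  78  79]
158 [112 107 104  91  90  85  78  95 103  93  82  74  74  78  79  77  78  77]
159 [110 107  93  79  89  86  83  97 103  93  78  66  75  81  80  79  80  79]
160 [109 105  92  78  89  89  85  97 102  88  70  64  74  81  81  81
[... 479 characters left out ...]
67 [199 222 231 204 138 135 130 147 162 157 140 137 206 234 236 236 237 237]
168 [230 234 224 163  74  73  95 117 125 121 102  78 135 218 237 237 237 237]
169 [233 233 215 135  35  54  80  91  92  91  72  43  62 203 236 236 237 237]
170 [233 231 205 122  36  46  61  68  73  71  57  41  48 189 233 236 236 235]
171 [233 222 206 146  39  34  35  40  46  42  36  33  82 190 231 235 235 234]
172 [231 208 171 169 155 105  39  30  34  30  56  89 140 184 223 234 233 233]
173 [213 202 183 159 145 171 179 170 173 175 168 144 149 205 229 233 233 233]
174 [197 197 182 195 216 216 203 174 163 174 191 214 220 228 233 233 233 234]
175 [142 137 129 185 227 231 228 223 220 222 225 229 231 232 233 233 220 182]
```

```bash
python3 -c "
from rig import ctrl
print(ctrl.hand_in())"
```

```text
the job is handed in; nothing more can be done
None
```

The plug is latched in the black-collar fitting. It held a pull of up to about 10 N with the collar lifted roughly 3 mm for over half a second. I then let the collar settle, released the plug, backed the gripper clear and handed the job in; no verdict came back.

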